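# Snap the foot cap onto the bare leg of a garment-rack base

## Robot

A 6-joint arm with a two-finger parallel gripper is mounted at the origin on the work surface. World frame = base frame: x ahead of the robot, y to its left, z up, the work surface at z = 0. Lengths are in m, angles in rad, forces in N, time in s.
With the tool pointing down it reaches from about 0.275 to 0.75 m from the base axis. Payload 10.2 kg.
Tool frame: the origin (TCP) lies at the very end of the fingers, on their centre line; the grasp point (between the pads) lies arm.grip_depth behind it (arm.grip_depth is the distance from the TCP to the grasp point, in m); z points along the fingers, y is the line along which they close (so a half turn about z gives the same grasp; the last joint's range is limited). The gripper opens to 85 mm and grips with 20 to 120 N. Pads are 22 mm wide; open, the fingers measure 114 mm over their backs; the gripper's body (76 mm by 85 mm) begins 54 mm behind the grasp point. The pads swing forward as they close: fully open they stand 13 mm farther back than shut.
Start: joints at [0.888, 0.313, 1.498, -0, 1.331, -0.223], TCP at [0.233, 0.47, 0.231] pointing down, gripper open.
Joint ranges: [-2.94, 2.94], [-0.97, 2.17], [0.19, 2.56], [-1.23, 4.37], [0.02, 3.11], [-2.88, 2.88]. Speed limits (rad/s): [2.39, 2.39, 3.01, 3.14, 3.14, 3.14].

## Interface

Orientations are given as a unit quaternion [w, x, y, z].
In Python, from cell import arm gives the robot as it stands.
- The arm moves only by the shell command python3 -m pendant 'ROWS'. ROWS is JSON, a list of rows, each a list of 3 entries, a list of its own where there are three numbers: the finger opening in mm, from 0 to 85.4, then the shift along the tool's x, y, z in mm, then the turn, a rotation vector about the tool's x, y, z in rad. A call has exactly 10 rows; each row shifts and turns the commanded pose from where the row before left it, along the tool's axes as they then stand; what a row does not reach is not made up. A row lasts 1/10 s, in which the tool goes at most 50 mm and 8.59 degrees, less where a joint would pass 70% of its speed; a pose out of reach is approached as far as the arm can. A call with a gripper value outside its range is refused whole. The fingers move at their own pace and stop on an object; the grip force is fixed at half the most. Time passes only in rows, so rows that do not move let the fingers close, or fill a call up. It gives the time, the measured TCP pose, the force, the opening and the grip force at its end, in the units of the state.
- arm.read_state(): the state, without advancing time (a new reading comes with each control period).
- arm.capture(name): name is "side" or "top" or "wrist"; returns the picture (400x640x3 uint8, blue, green, red); there is no depth.
- arm.get_calibration(name): a dict with "fx", "fy", "cx", "cy" (pixels), "k1" (the pictures are not rectified: a ray, as slopes to the right and down, at radius r is drawn at 1 + k1 r^2 times it, then the intrinsics apply), "cam_to_world" (4x4, takes a point from camera to world coordinates). Camera axes: x right, y up, looking along -z (the intrinsics and any distortion apply to the point x, -y, -z); pixel columns grow to the right and rows downward; lengths in m; the calibration is good to about 2 mm. A picture is of the moment at which its call begins: read the wrist's pose just before it. get_calibration takes no time and is no camera call; for the wrist camera it gives the pose at the moment of the call.
- arm.close_job(): hands the job in; it is judged then, once.
The state is a dict: "time": time; "joint_positions": joint angles; "joint_vel": joint speeds; "joint_efforts": joint torques, N m; "tcp_pos": TCP position; "eef_rot": TCP orientation; "contact_force": force on the tool from outside, world axes, zero at the start; "wrist_torque": the same for the moment, N m; "gripper_width": opening from 0.0 (shut) to 1.0 (fully open); "gripper_force": force on a finger pad.
Only numpy, scipy, OpenCV 4.12 (cv2) and the standard library are available. Lean on these libraries where they do the work, as an engineer would, in place of code of your own. Each camera call takes 0.05 s, during which the arm holds its last target. There are 200 camera calls.

## Task

A garment-rack base lies upside down on the packing table with three upright legs; two already wear their black foot caps, one is bare. Take the loose foot cap, press it mouth down onto the bare leg until it clicks, keep pressing after the click until the cap is fully home and the sprung sleeve under it is squashed down to its stop, and finish while still holding it pressed down there. Leave the two fitted caps alone and do not knock the other things about.

Things in the scene. Friction and masses are not known exactly. Their poses are not given: they have to be found in the camera images.
- leg_a_top (a point): One of 3 like legs, 115 mm apart on a bar lying on the table (36 x 400, 30 mm high). Point: leg axis, top of its sprung aluminium sleeve (41 mm wide, 16 tall) at rest, 94 mm above the table; z up. Above it a steel stub, 23 mm wide, 23 high, nose 16 wide, with 3 sprung balls. Two legs wear caps, one is bare, a different one each time: compare with the fitted caps' positions.
- leg_b_top (a point): One of 3 like legs, 115 mm apart on a bar lying on the table (36 x 400, 30 mm high). Point: leg axis, top of its sprung aluminium sleeve (41 mm wide, 16 tall) at rest, 94 mm above the table; z up. Above it a steel stub, 23 mm wide, 23 high, nose 16 wide, with 3 sprung balls. Two legs wear caps, one is bare, a different one each time: compare with the fitted caps' positions.
- leg_c_top (a point): One of 3 like legs, 115 mm apart on a bar lying on the table (36 x 400, 30 mm high). Point: leg axis, top of its sprung aluminium sleeve (41 mm wide, 16 tall) at rest, 94 mm above the table; z up. Above it a steel stub, 23 mm wide, 23 high, nose 16 wide, with 3 sprung balls. Two legs wear caps, one is bare, a different one each time: compare with the fitted caps' positions.
- sleeve_a (a joint): How far the sleeve of leg_a is pressed down, in m: 0 at rest, 0.004 at its stop. Its spring takes about 4 N to start and 12 N at the stop, and pushes back when let go.
- sleeve_b (a joint): How far the sleeve of leg_b is pressed down, in m: 0 at rest, 0.004 at its stop. Its spring takes about 4 N to start and 12 N at the stop, and pushes back when let go.
- sleeve_c (a joint): How far the sleeve of leg_c is pressed down, in m: 0 at rest, 0.004 at its stop. Its spring takes about 4 N to start and 12 N at the stop, and pushes back when let go.
- cap_loose_center (a point): Loose foot cap on the table: black plastic cup 43 mm across, 36 high, flat closed top, mouth down, 26 mm mouth in a 3 mm lip, 35 mm bore, 29 deep. Point: axis, half-way up (18 above rim); z up. On the stub its lip meets the balls with rim 16 mm above the sleeve; 10-15 N to push past, then it drops (click, rim about 10 mm above sleeve) and the cap is drawn on. Then press the sleeve down 4 mm to its stop: centre 14 mm above the leg's point.
- cap_1_center (a point): A cap already clicked onto one of the legs, like the loose one: 43 mm across, 36 high, flat closed top, mouth down. Point: on its axis half-way up, 18 mm above the top point of the leg that wears it. To be left as it is.
- cap_2_center (a point): A cap already clicked onto one of the legs, like the loose one: 43 mm across, 36 high, flat closed top, mouth down. Point: on its axis half-way up, 18 mm above the top point of the leg that wears it. To be left as it is.
- tape: Bystander: roll of packing tape lying flat, 96 mm across, 46 mm high. Origin: centre of its underside.
- castor: Bystander: a castor wheel with plate, about 52 x 50 mm, 64 mm high. Origin: underside.
- driver: Bystander: screwdriver lying flat, 150 mm long, x along its length. Origin: underside, about mid-length.
- tin: Bystander: metal tin 66 mm across, 75 mm high. Origin: underside.
- mallet: Bystander: hammer lying flat, 240 mm long, x along its length. Origin: underside.
- carton: Bystander: small cardboard box 100 x 70 x 55 mm. Origin: underside.
- cup: Bystander: white cup 72 mm across, 85 mm high. Origin: underside.
Not all that is in view belongs to the job. Leave any pink or yellow look-alike of the part that bears cap_loose_center alone.

How it is judged:
By the outcome, as a careful person would: the job done as asked, in the order asked, and still so for the second after the job is handed in, while the arm keeps its last pose, push and grip.
It also fails if it takes over 48 s, if anything falls off the work surface, if the arm or the gripper's body presses on something with over 40 N, if the wrist force passes 120 N, or if a joint passes its speed limit or range.

## Working session

There is one attempt and no reset: what is moved stays moved. The work goes in short steps, Python scripts to look and compute and a shell command to move; the robot and the scene stay as the last step left them, time stands still between calls to the robot, and variables do not carry over. Pictures are saved under pics/ and viewed, at most 10 in all, crops included, and the job is handed in when it is done.

```bash
mkdir -p pics; ls; cat > h.py <<'E'
import numpy as np, cv2
from cell import arm
from scipy.spatial.transform import Rotation as R
def ray(c,u,v):
    x=(u-c["cx"])/c["fx"]; y=(v-c["cy"])/c["fy"]
    p=cv2.undistortPoints(np.array([[[u,v]]],float),np.array([[c["fx"],0,c["cx"]],[0,c["fy"],c["cy"]],[0,0,1]]),np.array([c["k1"],0,0,0.]))[0,0]
    T=np.array(c["cam_to_world"]); return T[:3,3],T[:3,:3]@np.array([p[0],-p[1],-1])
def onz(c,u,v,z):
    o,d=ray(c,u,v); return o+d*(z-o[2])/d[2]
def proj(c,P):
    T=np.array(c["cam_to_world"]); q=T[:3,:3].T@(np.array(P)-T[:3,3]); a=q[0]/-q[2]; b=-q[1]/-q[2]; s=1+c["k1"]*(a*a+b*b)
    return np.array([c["fx"]*a*s+c["cx"],c["fy"]*b*s+c["cy"]])
E
python3 - <<'E'
from h import *
for n in("top","side"):
    im=arm.capture(n); cv2.imwrite(f"pics/{n}0.png",im)
    c=arm.get_calibration(n); print(n,{k:np.round(v,3).tolist() for k,v in c.items()})
s=arm.read_state(); print(s["time"],s["tcp_pos"],s["eef_rot"],arm.grip_depth)
E
```

```text
pics
top {'fx': 504.558, 'fy': 504.558, 'cx': 310.848, 'cy': 193.68, 'k1': -0.097, 'cam_to_world': [[-0.025, 0.99, -0.135, 0.385], [-1.0, -0.025, 0.005, -0.026], [0.002, 0.135, 0.991, 1.204], [0.0, 0.0, 0.0, 1.0]]}
side {'fx': 450.088, 'fy': 450.088, 'cx': 321.28, 'cy': 204.464, 'k1': -0.021, 'cam_to_world': [[0.774, 0.448, -0.446, 0.105], [-0.633, 0.558, -0.537, -0.555], [0.008, 0.699, 0.716, 0.802], [0.0, 0.0, 0.0, 1.0]]}
0.1 [0.2328532  0.47029954 0.23080312] [-2.41440109e-04  2.27870217e-01  9.73691355e-01 -5.02010269e-04] 0.0187
```

View pics/top0.png

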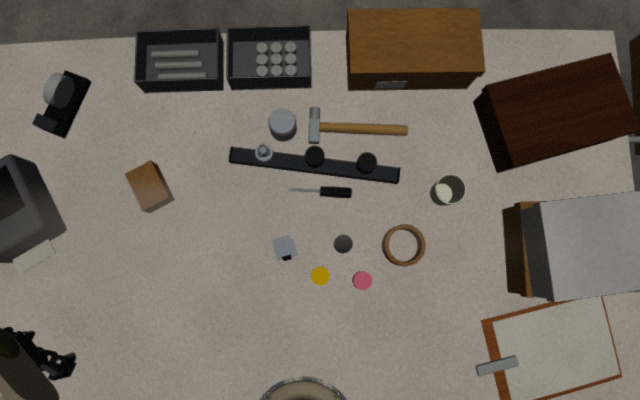

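View pics/side0.png

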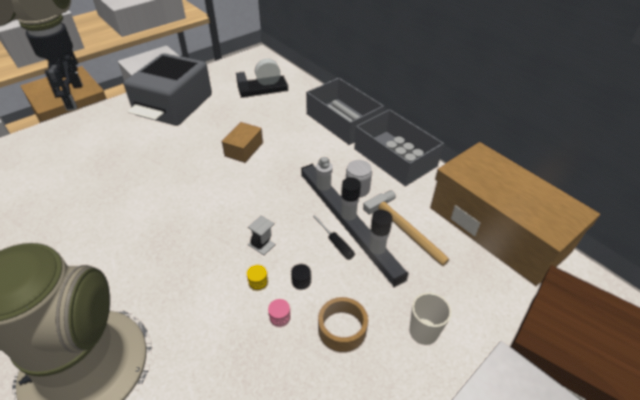

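The top view shows the loose black cap at (343,244). The look-alikes are yellow (320,275) and pink (362,280). The fitted caps are at (315,157) and (367,163), and the bare leg with its grey stub is at (263,152). In the side view the loose cap is at (301,276). The black one fits the description, so I'll confirm it in a crop and measure.

```bash
python3 - <<'E'
from h import *
im=cv2.imread("pics/top0.png"); c=arm.get_calibration("top")
a=cv2.resize(im[125:300,230:410],None,fx=4,fy=4,interpolation=cv2.INTER_CUBIC)[:600]
cv2.imwrite("pics/crop0.png",cv2.resize(im[130:280,240:440],None,fx=4,fy=4,interpolation=cv2.INTER_CUBIC))
g=im.max(2)
def blob(u,v,r,th):
    m=(g[v-r:v+r+1,u-r:u+r+1]<th).astype(np.uint8)
    n,l,s,ce=cv2.connectedComponentsWithStats(m); k=1+np.argmax(s[1:,4]); return ce[k]+[u-r,v-r],s[k]
ce,s=blob(343,244,18,90); print("loose",ce,s)
for z in(.0,.018,.036): print(z,onz(c,*ce,z))
for u,v in((315,157),(367,163)):
    ce,s=blob(u,v,13,30); print("cap",ce,s,onz(c,*ce,.130))
print("stub",onz(c,263,150,.117))
side=arm.get_calibration("side"); print(onz(side,301,270,.036),onz(side,324,161,.117),onz(side,350,184,.13),onz(side,382,217,.13))
E
```

```text
loose [342.67407407 243.64814815] [  9   9  19  18 270]
0.0 [ 0.42746916 -0.10523141  0.        ]
0.018 [ 0.42683231 -0.10404783  0.018     ]
0.036 [ 0.42619547 -0.10286425  0.036     ]
cap [314.08433735 157.49698795] [  2   3  21  22 332] [ 0.61064041 -0.04086906  0.13      ]
cap [365.81570997 163.90030211] [  1   3  21  22 331] [ 0.59378106 -0.15270419  0.13      ]
stub [0.6330859  0.07103096 0.117     ]
[ 0.42931636 -0.10061897  0.036     ] [0.62755884 0.06627419 0.117     ] [ 0.61266993 -0.04089834  0.13      ] [ 0.59797724 -0.15499885  0.13      ]
```

View pics/crop0.png

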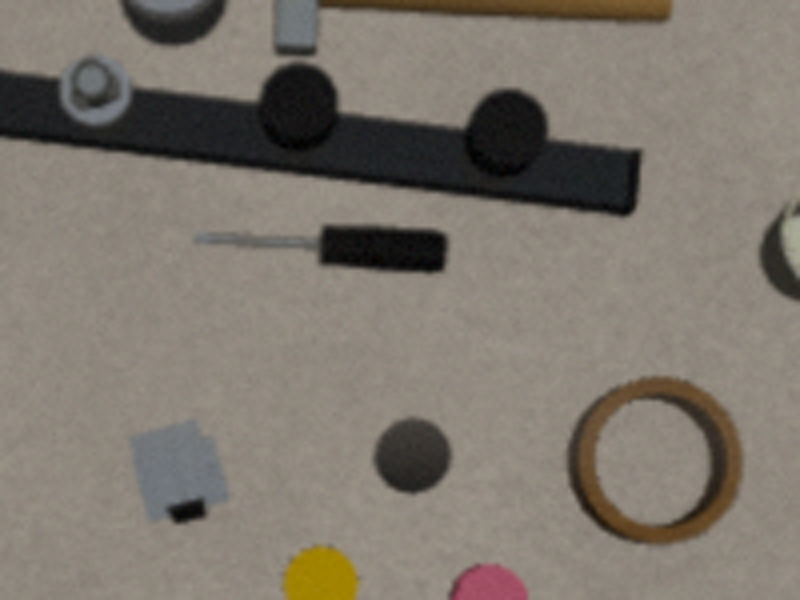

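The crop confirms it: the plain black cap at (343,244) is the loose one, as it's neither pink nor yellow. The two fitted caps measure 113 mm apart against a nominal 115. The bare leg is at the left end of the bar, around (0.628, 0.070). I'll start the approach.

```bash
python3 -m pendant '[[85,[-33,-33,0],[0,0,0]],[85,[-33,-33,0],[0,0,0]],[85,[-33,-33,0],[0,0,0]],[85,[-33,-33,0],[0,0,0]],[85,[-33,-33,0],[0,0,0]],[85,[-33,-33,0],[0,0,0]],[85,[-33,-33,0],[0,0,0]],[85,[-33,-33,0],[0,0,0]],[85,[-33,-33,0],[0,0,0]],[85,[-33,-33,0],[0,0,0]]]'
cat >> h.py <<'E'
def go(x,y,z):
    s=arm.read_state(); q=np.array(s["eef_rot"]); r=R.from_quat(q[[1,2,3,0]])
    print("t",s["time"],"tcp",np.round(s["tcp_pos"],4),"ydir deg",np.degrees(np.arctan2(*r.as_matrix()[1::-1,1])),"tilt",r.as_matrix()[:,2].round(4),"j6",s["joint_positions"][5],"F",np.round(s["contact_force"],1),"w",s["gripper_width"])
    print("tool mm",(r.inv().apply(np.array([x,y,z])-s["tcp_pos"])*1000).round(1))
E
python3 -c "
from h import *
go(.427,-.103,.15)"
```

```text
time: 1.1
tcp_pos: [0.3823, 0.0264, 0.2313]
eef_rot: [0.0, 0.228, 0.974, 0.0]
contact_force: [0.6, 0.6, 0.0]
gripper_width: 0.997
gripper_force: 0.0
t 1.1 tcp [0.3823 0.0264 0.2313] ydir deg 63.6409700593631 tilt [ 2.e-04  0.e+00 -1.e+00] j6 -1.3502800036665943 F [0.6 0.6 0. ] w 0.9965625910517982
tool mm [-97.4 -96.1  81.3]
```

```bash
python3 -m pendant '[[85,[-24,-24,16],[0,0,0]],[85,[-24,-24,16],[0,0,0]],[85,[-24,-24,16],[0,0,0]],[85,[-25,-24,16],[0,0,0]],[85,[0,0,16],[0,0,-0.1]],[85,[0,0,0],[0,0,-0.1]],[85,[0,0,0],[0,0,-0.11]],[85,[0,0,0],[0,0,0]],[85,[0,0,0],[0,0,0]],[85,[0,0,0],[0,0,0]]]'
python3 - <<'E'
from h import *
c=arm.get_calibration("wrist"); im=arm.capture("wrist"); cv2.imwrite("pics/w1.png",im)
print({k:np.round(v,3).tolist() for k,v in c.items()}); print(proj(c,[.427,-.103,.036]))
go(.427,-.103,.005)
E
```

```text
time: 2.1
tcp_pos: [0.4266, -0.1007, 0.1513]
eef_rot: [0.0, 0.076, 0.997, -0.0]
contact_force: [0.6, 0.0, -0.2]
gripper_width: 0.995
gripper_force: 0.0
{'fx': 343.466, 'fy': 343.466, 'cx': 316.781, 'cy': 201.506, 'k1': -0.064, 'cam_to_world': [[0.151, -0.936, -0.317, 0.345], [0.988, 0.143, 0.05, -0.088], [-0.001, -0.321, 0.947, 0.294], [0.0, 0.0, 0.0, 1.0]]}
[313.53960939 196.62573803]
t 2.15 tcp [ 0.4266 -0.1007  0.1514] ydir deg 81.3270818602339 tilt [ 1.e-04 -1.e-04 -1.e+00] j6 -1.9198074474396294 F [-0.3 -0.4 -0.4] w 0.9942885829349234
tool mm [ -0.7  -2.2 146.4]
```

View pics/w1.png

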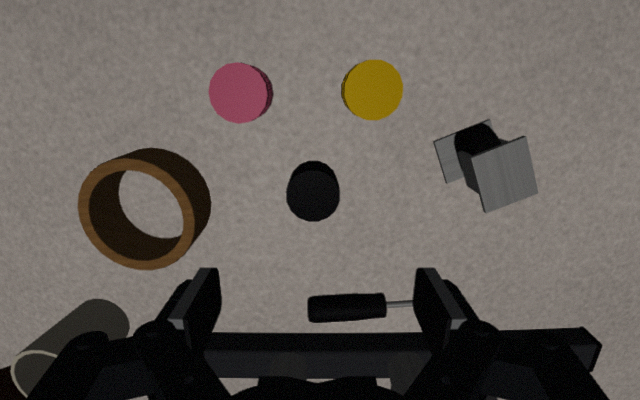

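The wrist view shows the cap at u 286–340, v 161–221, with the pink (240,92) and yellow (372,89) ones above it. I'll refine its centre from the blob's edges.

```bash
python3 - <<'E'
from h import *
im=cv2.imread("pics/w1.png"); c=arm.get_calibration("wrist")
m=(im.max(2)<70).astype(np.uint8); n,l,s,ce=cv2.connectedComponentsWithStats(m); k=l[195,313]; x,y,w,h,a=s[k]; print(s[k])
f=onz(c,x+w/2-.5,y+h-.5,.036); nr=onz(c,x+w/2-.5,y-.5,.0); print(f-[.0215,0,0],nr+[.0215,0,0])
L=onz(c,x-.5,195,.03);Rr=onz(c,x+w-.5,195,.03); print(L,Rr,(L+Rr)/2)
x,y=(f+nr)[:2]/2
go(x,y,.005)
E
```

```text
[ 286  161   54   61 2571]
[ 0.42629663 -0.1070947   0.036     ] [ 0.4272156  -0.10097425  0.        ]
[ 0.42416108 -0.12552344  0.03      ] [ 0.43071738 -0.08245529  0.03      ] [ 0.42743923 -0.10398937  0.03      ]
t 2.15 tcp [ 0.4266 -0.1007  0.1514] ydir deg 81.3270818602339 tilt [ 1.e-04 -1.e-04 -1.e+00] j6 -1.9198074474396294 F [-0.3 -0.4 -0.4] w 0.9942885829349234
tool mm [ -0.6  -3.3 146.4]
```

```bash
python3 -m pendant '[[85,[-1,-3,30],[0,0,0]],[85,[0,0,40],[0,0,0]],[85,[0,0,40],[0,0,0]],[85,[0,0,26],[0,0,0]],[85,[0,0,12],[0,0,0]],[38,[0,0,0],[0,0,0]],[38,[0,0,0],[0,0,0]],[38,[0,0,0],[0,0,0]],[38,[0,0,0],[0,0,0]],[38,[0,0,0],[0,0,0]]]'
python3 -m pendant '[[38,[0,0,0],[0,0,0]],[38,[0,0,0],[0,0,0]],[38,[0,0,-10],[0,0,0]],[38,[0,0,-25],[0,0,0]],[38,[0,0,-30],[0,0,0]],[38,[0,0,-40],[0,0,0]],[38,[0,0,-40],[0,0,0]],[38,[0,0,-35],[0,0,0]],[38,[0,0,0],[0,0,0]],[38,[0,0,0],[0,0,0]]]'
python3 -c "
from h import *
cv2.imwrite('pics/w2.png',arm.capture('wrist'))
cv2.imwrite('pics/s2.png',arm.capture('side'))
go(.628,.07,.183)"
```

```text
time: 3.15
tcp_pos: [0.4277, -0.1042, 0.0046]
eef_rot: [0.001, 0.075, 0.997, -0.0]
contact_force: [-1.6, -0.0, 6.8]
gripper_width: 0.5
gripper_force: 60.4
time: 4.15
tcp_pos: [0.4271, -0.1038, 0.1841]
eef_rot: [0.001, 0.075, 0.997, -0.0]
contact_force: [-0.7, -0.5, -0.7]
gripper_width: 0.497
gripper_force: 60.9
t 4.25 tcp [ 0.4265 -0.1036  0.1826] ydir deg 81.41127754995928 tilt [-1.5e-03  8.0e-04 -1.0e+00] j6 -1.9272464120211954 F [-0.2  0.  -1.3] w 0.4938668378663627
tool mm [-173.3  201.7   -0.6]
```

View pics/w2.png

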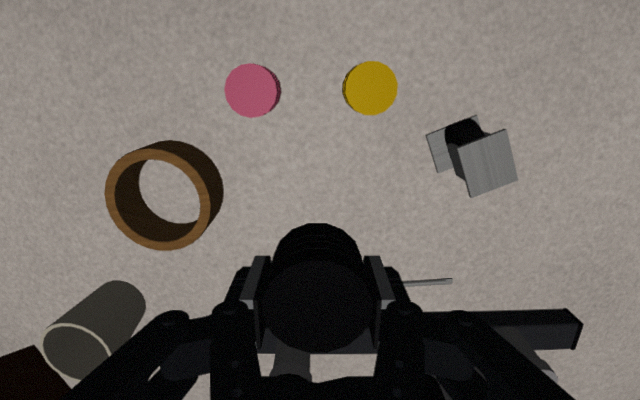

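The cap is held upright, centred at (317,295) between the pads. I'll move past the leg on its far side so the wrist camera, which looks from −x, can see the stub.

```bash
python3 -m pendant '[[38,[-30,25,-5],[0,0,0]],[38,[-30,25,-5],[0,0,0]],[38,[-30,25,-5],[0,0,0]],[38,[-30,25,-5],[0,0,0]],[38,[-30,25,0],[0,0,0]],[38,[-30,25,0],[0,0,0]],[38,[-28,25,0],[0,0,0]],[38,[-28,26,0],[0,0,0]],[38,[0,0,0],[0,0,0]],[38,[0,0,0],[0,0,0]]]'
python3 -c "
from h import *
c=arm.get_calibration('wrist')
im=arm.capture('wrist')
cv2.imwrite('pics/w3.png',im)
for p in ([.63,.07,.117],[.63,.07,.094],[.611,-.041,.13]): print(proj(c,p))
go(.628,.07,.183)"
```

```text
time: 5.25
tcp_pos: [0.6901, 0.0599, 0.201]
eef_rot: [-0.002, 0.074, 0.997, -0.0]
contact_force: [0.2, -0.9, -0.2]
gripper_width: 0.497
gripper_force: 60.9
[317.87722655 121.30373138]
[317.82611684 118.24318491]
[136.90617838 120.98367813]
t 5.3 tcp [0.6898 0.0594 0.2019] ydir deg 81.41339413879084 tilt [-0.0026 -0.     -1.    ] j6 -1.5037458651494786 F [-1.1  1.1  0.1] w 0.5036032469050505
tool mm [62.7  1.3 19.1]
```

View pics/w3.png

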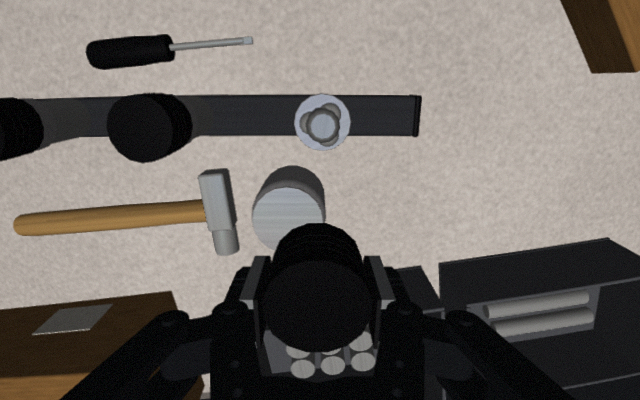

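The sleeve ring is centred near (322,122) and the stub nose near (322,124). The fitted cap is at (150,127). Next I'll measure both precisely.

```bash
python3 - <<'E'
from h import *
im=cv2.imread("pics/w3.png"); c=arm.get_calibration("wrist")
g=im.max(2)
m=np.zeros_like(g); m[88:156,288:356]=(g[88:156,288:356]>95)
# restrict to bluish ring/steel joined to it
b=im[...,0].astype(int)-im[...,2]; m2=np.zeros_like(m); m2[88:156,288:356]=(b>-2)[88:156,288:356]&(g>90)[88:156,288:356]
for mm in(m,m2):
    n,l,s,ce=cv2.connectedComponentsWithStats(mm); k=1+np.argmax(s[1:,4]); x,y,w,h,a=s[k]
    cn=max(cv2.findContours((l==k).astype(np.uint8),0,1)[0],key=cv2.contourArea)
    (u,v),ax,_=cv2.fitEllipse(cv2.convexHull(cn)); print(s[k],u,v,ax,onz(c,u,v,.094))
    print("dia",np.linalg.norm(onz(c,u-ax[0]/2-.5,v,.094)-onz(c,u+ax[0]/2+.5,v,.094)))
print("nose",onz(c,322,124.5,.117))
k=cv2.fitEllipse
m=(g<28).astype(np.uint8); m[:,:108]=0;m[:,195:]=0;m[:90]=0;m[162:]=0
n,l,s,ce=cv2.connectedComponentsWithStats(m); kk=l[127,150]; print(s[kk],ce[kk])
# top circle of fitted cap: bottom edge is top's far edge
x,y,w,h,a=s[kk]; print("cap far edge ctr",onz(c,150,y+h-.5,.13)-[.0215,0,0])
cv2.imwrite("pics/c3.png",cv2.resize(im[70:180,90:370],None,fx=2.8,fy=2.8,interpolation=cv2.INTER_CUBIC))
E
```

```text
Traceback (most recent call last):
cv2.error: OpenCV(4.12.0) /io/opencv/modules/imgproc/src/shapedescr.cpp:361: error: (-201:Incorrect size of input array) There should be at least 5 points to fit the ellipse in function 'fitEllipseNoDirect'
```

```bash
python3 - <<'E'
from h import *
im=cv2.imread("pics/w3.png"); c=arm.get_calibration("wrist")
g=im.max(2); b=im[...,0].astype(int)-im[...,2]
print(im[122,[298,301,308,322]],im[150,[300,322,345]],im[115,310])
m=((b>8)&(g>80)).astype(np.uint8); m=cv2.morphologyEx(m,cv2.MORPH_CLOSE,np.ones((3,3)))
m[:88]=0;m[158:]=0;m[:,:285]=0;m[:,360:]=0
n,l,s,ce=cv2.connectedComponentsWithStats(m); k=1+np.argmax(s[1:,4]); print(s[k])
cn=max(cv2.findContours((l==k).astype(np.uint8),0,1)[0],key=len)
(u,v),ax,_=cv2.fitEllipse(cv2.convexHull(cn)); print(u,v,ax,onz(c,u,v,.094))
print("dia",np.linalg.norm(onz(c,u-ax[0]/2-.5,v,.094)-onz(c,u+ax[0]/2+.5,v,.094)))
print("nose",onz(c,322,124.5,.117))
m=(g<28).astype(np.uint8); print("fit cap far",onz(c,150,160.5,.13)-[.0215,0,0])
cv2.imwrite("pics/c3.png",cv2.resize(im[80:170,260:390],None,fx=6,fy=6,interpolation=cv2.INTER_CUBIC))
E
```

```text
[[172 161 153]
 [ 94  97  96]
 [ 69  72  71]
 [156 146 138]] [[162 168 178]
 [155 154 156]
 [164 170 180]] [59 59 58]
[ 295   94   55   56 1124]
321.8652038574219 121.7994613647461 (54.86431121826172, 55.4590950012207) [0.63284447 0.07196436 0.094     ]
dia 0.04006311018520023
nose [0.63235239 0.07183012 0.117     ]
fit cap far [ 0.61484293 -0.04098172  0.13      ]
```

View pics/c3.png

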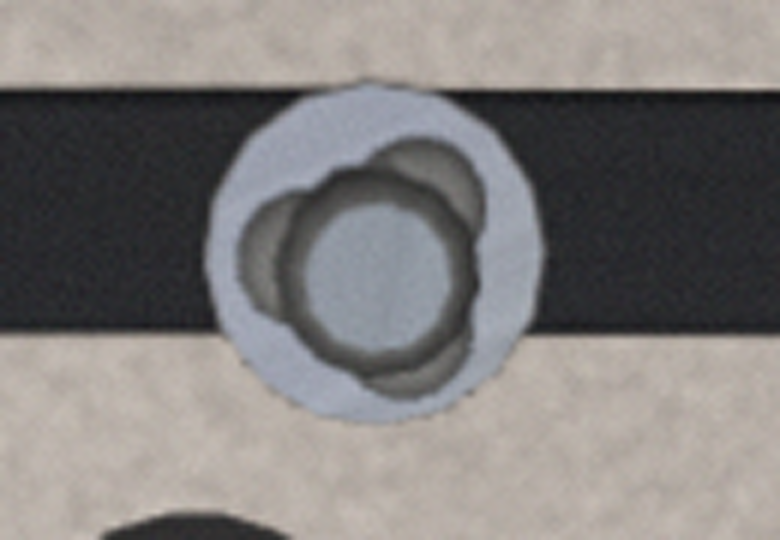

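The nose and sleeve rays agree on (0.633, 0.072). The ring measures 40 mm across, and the leg is 114 mm from the fitted cap, so it checks out. I'll move above the leg and lower.

```bash
python3 -m pendant '[[38,[12,1,0],[0,0,0]],[38,[23,2,5],[0,0,0]],[38,[22,1,15],[0,0,0]],[38,[0,0,20],[0,0,0]],[38,[0,0,17],[0,0,0]],[38,[0,0,0],[0,0,0]],[38,[0,0,0],[0,0,0]],[38,[0,0,0],[0,0,0]],[38,[0,0,0],[0,0,0]],[38,[0,0,0],[0,0,0]]]'
python3 - <<'E'
from h import *
c=arm.get_calibration('wrist'); im=arm.capture('wrist'); cv2.imwrite('pics/w4.png',im)
cv2.imwrite('pics/s4.png',cv2.resize(arm.capture('side')[110:260,240:440],None,fx=4,fy=4,interpolation=cv2.INTER_CUBIC))
go(.6335,.072,.1176)
E
```

```text
time: 6.3
tcp_pos: [0.6349, 0.072, 0.1469]
eef_rot: [0.0, 0.075, 0.997, -0.0]
contact_force: [-0.5, -0.3, 0.3]
gripper_width: 0.496
gripper_force: 60.9
t 6.4 tcp [0.6348 0.0721 0.1466] ydir deg 81.41621972482804 tilt [ 4.e-04 -1.e-04 -1.e+00] j6 -1.4909793702222505 F [-0.5 -1.1 -1.1] w 0.4980413690844319
tool mm [ 1.3 -0.3 29. ]
```

View pics/s4.png

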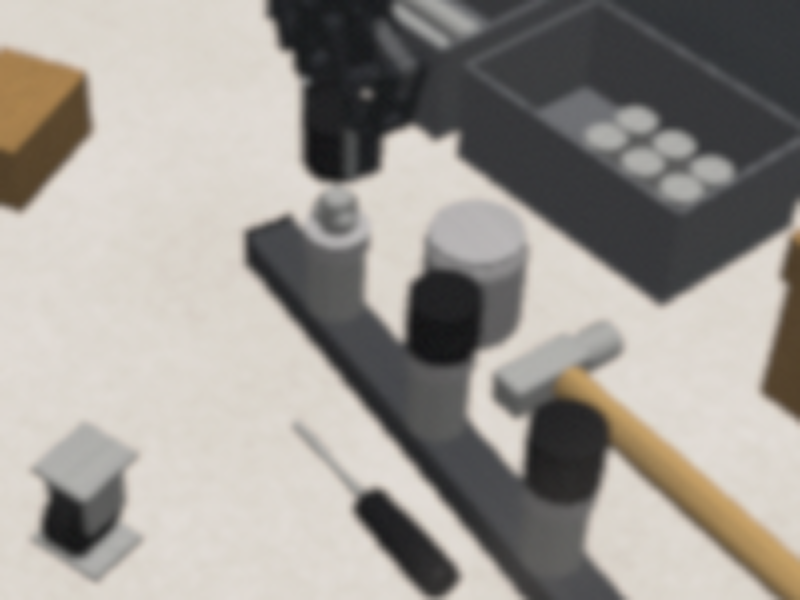

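The side view shows the held cap (crop 342,130) directly over the stub (337,205), in line with the leg. I'll lower onto it.

```bash
python3 -m pendant '[[38,[1,0,6],[0,0,0]],[38,[0,0,8],[0,0,0]],[38,[0,0,6],[0,0,0]],[38,[0,0,4],[0,0,0]],[38,[0,0,3],[0,0,0]],[38,[0,0,2],[0,0,0]],[38,[0,0,0],[0,0,0]],[38,[0,0,0],[0,0,0]],[38,[0,0,0],[0,0,0]],[38,[0,0,0],[0,0,0]]]'
python3 -c "
from h import *
go(.634,.072,.0946)"
```

```text
time: 7.4
tcp_pos: [0.6338, 0.0722, 0.1175]
eef_rot: [0.0, 0.075, 0.997, -0.0]
contact_force: [0.2, -0.3, -0.2]
gripper_width: 0.502
gripper_force: 60.9
t 7.4 tcp [0.6338 0.0722 0.1175] ydir deg 81.41613093252496 tilt [ 4.e-04 -0.e+00 -1.e+00] j6 -1.490817403283299 F [ 0.2 -0.3 -0.2] w 0.5024321712035816
tool mm [-0.2 -0.2 22.9]
```

```bash
python3 -m pendant '[[38,[0,0,1],[0,0,0]],[38,[0,0,1],[0,0,0]],[38,[0,0,1],[0,0,0]],[38,[0,0,0.5],[0,0,0]],[38,[0,0,0.5],[0,0,0]],[38,[0,0,0.5],[0,0,0]],[38,[0,0,0.5],[0,0,0]],[38,[0,0,0],[0,0,0]],[38,[0,0,0],[0,0,0]],[38,[0,0,0],[0,0,0]]]'
python3 -m pendant '[[38,[0,0,1],[0,0,0]],[38,[0,0,1],[0,0,0]],[38,[0,0,1],[0,0,0]],[38,[0,0,1],[0,0,0]],[38,[0,0,1],[0,0,0]],[38,[0,0,1],[0,0,0]],[38,[0,0,0],[0,0,0]],[38,[0,0,0],[0,0,0]],[38,[0,0,0],[0,0,0]],[38,[0,0,0],[0,0,0]]]'
```

```text
time: 8.4
tcp_pos: [0.6344, 0.0721, 0.1134]
eef_rot: [0.001, 0.075, 0.997, -0.0]
contact_force: [-0.3, -0.4, 7.4]
gripper_width: 0.5
gripper_force: 61.7
time: 9.4
tcp_pos: [0.6344, 0.0721, 0.1069]
eef_rot: [0.001, 0.075, 0.997, -0.0]
contact_force: [2.8, -0.3, 6.4]
gripper_width: 0.496
gripper_force: 61.4
```

```bash
python3 -m pendant '[[38,[0,0,1],[0,0,0]],[38,[0,0,1],[0,0,0]],[38,[0,0,1],[0,0,0]],[38,[0,0,1],[0,0,0]],[38,[0,0,1],[0,0,0]],[38,[0,0,0],[0,0,0]],[38,[0,0,0],[0,0,0]],[38,[0,0,0],[0,0,0]],[38,[0,0,0],[0,0,0]],[38,[0,0,0],[0,0,0]]]'
python3 -m pendant '[[38,[0,0,1],[0,0,0]],[38,[0,0,1],[0,0,0]],[38,[0,0,1],[0,0,0]],[38,[0,0,0],[0,0,0]],[38,[0,0,0],[0,0,0]],[38,[0,0,0],[0,0,0]],[38,[0,0,0],[0,0,0]],[38,[0,0,0],[0,0,0]],[38,[0,0,0],[0,0,0]],[38,[0,0,0],[0,0,0]]]'
```

```text
time: 10.4
tcp_pos: [0.6334, 0.0722, 0.1008]
eef_rot: [-0.001, 0.075, 0.997, -0.0]
contact_force: [1.1, -1.0, -8.8]
gripper_width: 0.497
gripper_force: 61.9
time: 11.4
tcp_pos: [0.6338, 0.0724, 0.0986]
eef_rot: [0.0, 0.075, 0.997, 0.0]
contact_force: [-0.9, 1.4, 3.6]
gripper_width: 0.499
gripper_force: 62.9
```

It clicked: the cap was drawn on (−8.8 N), and the rim is now at the sleeve at TCP 0.0986, exactly as predicted. Next I'll press the sleeve home.

```bash
python3 -m pendant '[[38,[0,0,1],[0,0,0]],[38,[0,0,1],[0,0,0]],[38,[0,0,1],[0,0,0]],[38,[0,0,1],[0,0,0]],[38,[0,0,0],[0,0,0]],[38,[0,0,0],[0,0,0]],[38,[0,0,0],[0,0,0]],[38,[0,0,0],[0,0,0]],[38,[0,0,0],[0,0,0]],[38,[0,0,0],[0,0,0]]]'
python3 -m pendant '[[38,[0,0,0.5],[0,0,0]],[38,[0,0,0.5],[0,0,0]],[38,[0,0,0.5],[0,0,0]],[38,[0,0,0],[0,0,0]],[38,[0,0,0],[0,0,0]],[38,[0,0,0],[0,0,0]],[38,[0,0,0],[0,0,0]],[38,[0,0,0],[0,0,0]],[38,[0,0,0],[0,0,0]],[38,[0,0,0],[0,0,0]]]'
```

```text
time: 12.4
tcp_pos: [0.6339, 0.0724, 0.0953]
eef_rot: [0.0, 0.075, 0.997, 0.0]
contact_force: [-3.9, 0.9, 9.4]
gripper_width: 0.504
gripper_force: 63.5
time: 13.4
tcp_pos: [0.6339, 0.0724, 0.0946]
eef_rot: [0.001, 0.075, 0.997, -0.0]
contact_force: [-7.3, 1.5, 15.8]
gripper_width: 0.498
gripper_force: 64.1
```

```bash
python3 -m pendant '[[38,[0.3,0,0.5],[0,0,0]],[38,[0.3,0,0.5],[0,0,0]],[38,[0,0,0.5],[0,0,0]],[38,[0,0,0],[0,0,0]],[38,[0,0,0],[0,0,0]],[38,[0,0,0],[0,0,0]],[38,[0,0,0],[0,0,0]],[38,[0,0,0],[0,0,0]],[38,[0,0,0],[0,0,0]],[38,[0,0,0],[0,0,0]]]'
python3 - <<'E'
from h import *
cv2.imwrite('pics/s5.png',cv2.resize(arm.capture('side')[110:260,240:440],None,fx=4,fy=4,interpolation=cv2.INTER_CUBIC)); go(.634,.072,.0946)
E
```

```text
time: 14.4
tcp_pos: [0.634, 0.0724, 0.0945]
eef_rot: [0.002, 0.075, 0.997, -0.0]
contact_force: [-8.1, 1.2, 22.2]
gripper_width: 0.497
gripper_force: 64.8
t 14.45 tcp [0.634  0.0724 0.0945] ydir deg 81.4314251902581 tilt [ 3.5e-03 -4.0e-04 -1.0e+00] j6 -1.4907438546372491 F [-8.4  2.1 23.3] w 0.49861112360052084
tool mm [-0.1 -0.4 -0.1]
```

View pics/s5.png

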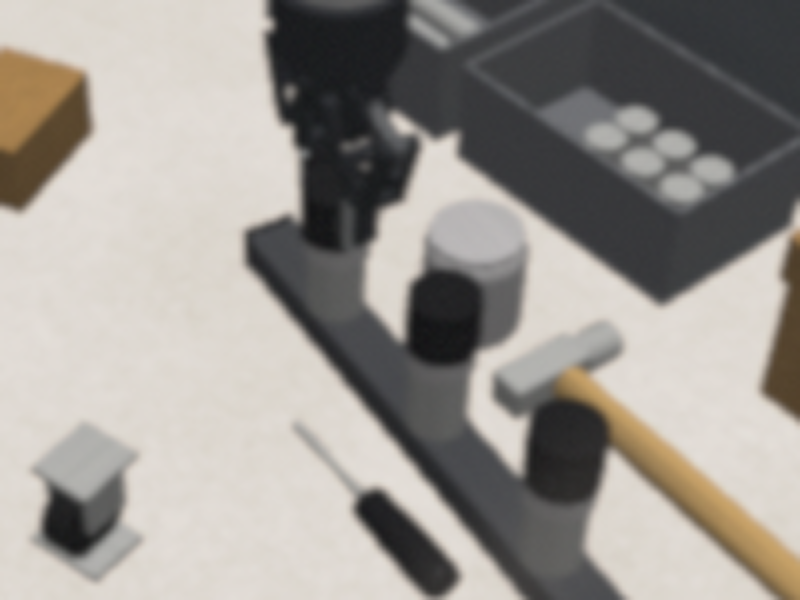

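The cap sits on the leg (crop 338,215) with its rim at the sleeve, and nothing else has moved. The force rose from 16 to 23 N with no further travel, so the sleeve is at its stop. I'm handing in while still holding.

```bash
python3 -c "
from cell import arm
print(arm.close_job())"
```

```text
the job is handed in; nothing more can be done
None
```

The loose cap clicked onto the bare leg and I handed in with it still held down at the sleeve's stop at about 23 N (14.5 s on the clock); the last side view showed the fitted caps and nearby items unmoved, and the hand-in gave no verdict.

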